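# Bring the flared cork to the front of the sample turntable and hold it there

### The arm

A 6-joint arm with a two-finger parallel gripper is mounted at the origin on a cart in front of the work surface, level with it; the furniture and walls round the work are solid. World frame = base frame: x ahead of the robot, y to its left, z up, the work surface at z = 0. Lengths are in mm, angles in degrees, forces in N, time in s.
With the tool pointing down it reaches from about 400 to 925 mm from the base axis. Payload 3.4 kg.
Tool frame: the origin (TCP) lies where the fingers leave the gripper's body, on its centre line; the fingertips stand 73 mm ahead of it and the grasp point (between the pads) lies 54 mm ahead of it; z points along the fingers, y is the line along which they close (so a half turn about z gives the same grasp; the last joint's range is limited). The gripper opens to 85 mm and grips with 20 to 120 N. Pads are 22 mm wide; open, the fingers measure 114 mm over their backs; the gripper's body (76 mm by 85 mm) begins 54 mm behind the grasp point. The pads swing forward as they close: fully open they stand 13 mm farther back than shut.
Start: joints at [62.309, 17.578, 86.31, -0, 76.112, -4.211], TCP at [229.118, 527.387, 303.905] pointing down, gripper open.
Joint ranges: [-179.03, 179.03], [-60, 130.46], [8.19, 133.38], [-81.62, 261.62], [5.75, 156.47], [-153.77, 153.77]. Speed limits (degrees/s): [147.25, 147.25, 180, 180, 180, 180].

### API

Orientations are given as a 3x3 rotation matrix whose columns are the frame's x, y, z axes.
In Python, from rig import bot, viewer, order gives the robot as it stands.
- The arm moves only by the tool send_rows, never from a script. Its argument "series" is a list of rows, each a list of 3 entries, a list of its own where there are three numbers: the shift along the tool's x, y, z in m, then the turn about the tool's z in rad, then the opening, from 0 (shut) to 1 (fully open). A call has 1 to 12 rows; each row is the pose to reach, as a shift and turn from the pose commanded when the call began, along the tool's axes at that moment; what a row does not reach only later rows make up. A row lasts 1/10 s, in which the tool goes at most 50 mm and 8.59 degrees, less where a joint would pass 70% of its speed; a pose out of reach is approached as far as the arm can. A call with a gripper value outside its range is refused whole. The fingers move at their own pace and stop on an object; "newtons" is the grip in N (left out, the last holds). Time passes only in rows, so rows that repeat a pose let the fingers close. It gives the time, the measured TCP pose, the force, the opening and the grip force at its end, in the units of the state.
- bot.get_state(): the state, without advancing time (a new reading comes with each control period).
- viewer.snapshot(name): name is "side" or "top" or "wrist"; returns a dict with "img" (400x640x3 uint8, blue, green, red), "depth" (400x640 float32, mm along the optical axis (not along the pixel's ray), 0 where there is no reading), "vertical_fov" (degrees; the focal length in pixels is half the picture's height over the tangent of half this angle, whatever the lens; pixels are square), "cx", "cy" (the principal point, pixels), "eye" and "orientation" of the camera in the world. Camera axes: x right, y up, looking along -z (the intrinsics and any distortion apply to the point x, -y, -z); pixel columns grow to the right and rows downward; lengths in mm; the calibration is good to about 2 mm. A picture is of the moment at which its call begins.
- order.job_done(): hands the job in; it is judged then, once.
The state is a dict: "time_s": time; "joints": joint angles; "qd": joint speeds; "joint_torque": joint torques, N m; "eef_pos": TCP position; "tool_rot": TCP orientation; "contact_force": force on the tool from outside, world axes, zero at the start; "torque": the same for the moment, N m; "width": finger opening in mm; "grasp_force": force on a finger pad.
Only numpy, scipy, OpenCV 4.12 (cv2) and the standard library are available. Lean on these libraries where they do the work, as an engineer would, in place of code of your own. Each camera call takes 0.05 s, during which the arm holds its last target. There are 200 camera calls.

### The job

The cork sample turntable needs its front bar: lay the loose wooden bar across the two forked posts in front of the turntable, seated down in both forks with its end blocks outside the posts, and let it go. Then, by the T-handle, turn the turntable until the cork with the flared, mushroom-shaped head stands at the front, straight behind the brass pin in the middle of the bar, without touching the corks or moving other things on the table. The turntable springs back if it is let go, so finish still gripping the T-handle and holding the turntable still.

Things in the scene. Friction and masses are not known exactly. Their poses are not given: they have to be found in the camera images.
- front_bar: Loose light-wood bar, 0.12 kg, 204 mm long along its y, lying pin up, left of the stand. Core 16 mm wide (x), z 4 to 20 mm; end blocks 24x12x24 mm with inner faces 90 mm either side of the middle; upright brass pin at mid-length on top, 10 mm thick, z 20 to 40 mm. Origin: mid-length, at the level of the end blocks' underside. Same either way round.
- stand: Fixed dark-wood plinth of the turntable; origin on the table, on the turntable's axis. Its -x side is the front: two posts stand there at x = -125, y = +75 and -75 mm (34 mm along x, 18 mm along y). Each has a fork open upward: floor 45 mm above the table, tips 65 mm, 19 mm wide at the floor, 30 mm at the mouth. A laid bar has 6 mm play each way along its length.
- bar_seat (a point): Where the origin of front_bar lies when seated in both forks: 125 mm in front of the turntable's axis, midway between the posts, 41 mm above the table. Its y axis runs from post to post. The bar's core then spans 45 to 61 mm above the table.
- front_mark (a point): Point on the top of the turntable (30 mm above the table), 62 mm from the axis, straight towards the middle of the bar seat; it belongs to the stand and does not turn. The flared cork has to stand here.
- turntable (a joint): Turntable angle about its upright axis (rad), counter-clockwise from above positive, 0 at the start; stops at +-1.7. A spring pulls it back to 0 (0.12 N m/rad, damped). Disc 168 mm across, top 30 mm above the table; six square brass pockets (32 mm inside, rim 8 mm high) 60 degrees apart on a 62 mm radius, two empty. The turn needed is 0.6 to 1.5 rad, either way.
- t_handle: Dark-wood T-handle on the turntable's central steel column, turning with it: a bar 64 mm long (its x), 16 mm thick (its y), 30 mm high, centred on the axis, 105 to 135 mm above the table. Origin: on the axis, 14 mm above the table. The corks stand lower, up to 77 mm above the table.
- flared_cork: The mushroom-shaped sparkling-wine cork : head 35 mm across, 47 mm tall, clearly wider and taller than the other corks, standing head up in the pocket next to the front one, left or right. The origin is the centre of its underside, 30 mm above the table.
- straight_cork_a: A straight cylindrical cork, 24 mm in diameter, 38 mm tall, standing in the pocket beside the front one, on the other side from the flared cork; origin at the centre of its underside. Leave it in its pocket.
- straight_cork_b: A straight cylindrical cork, 24 mm in diameter, 38 mm tall, standing in the pocket nearest the front at the start; origin at the centre of its underside. Leave it in its pocket.
- straight_cork_c: A straight cylindrical cork, 24 mm in diameter, 38 mm tall, standing in the pocket at the back; origin at the centre of its underside. Leave it in its pocket.
- candle: Pale pillar candle, 64 mm in diameter, 94 mm tall, at the back right; origin at the centre of its underside. A bystander: leave it alone.
- matchbox: Matchbox, 36x53x15 mm, at the back; origin at the centre of its underside. A bystander: leave it alone.
- cellar_key: Old cellar key, 95x78x10 mm, at the back, left of the matchbox; origin at the centre of its underside. A bystander: leave it alone.
There are look-alikes about, which are no part of the job. What is shaped like the straight_cork_a but purple is not meant.

How it is judged:
By the outcome, as a careful person would: the job done as asked, in the order asked, and still so for the second after the job is handed in, while the arm keeps its last pose, push and grip.
It also fails if it takes over 45 s, if anything falls off the work surface, if the arm or the gripper's body presses on something with over 40 N, if the wrist force passes 120 N, or if a joint passes its speed limit or range.

## Working session

There is one attempt and no reset: what is moved stays moved. The work goes in short steps, Python scripts to look and compute and a tool call to move; the robot and the scene stay as the last step left them, time stands still between calls to the robot, and variables do not carry over. Pictures are saved under pics/ and viewed, at most 10 in all, crops included, and the job is handed in when it is done.

Besides the shell and the picture viewer there is one more tool, called after "Emit:" as a command line: name --argument value ..., lists and objects as JSON in quotes. send_rows: Moves the arm, as the interface text tells. Its arguments: {"type":"object","properties":{"series":{"type":"array"},"newtons":{"type":"number"}},"required":["series"]}

```bash
mkdir -p pics
cat > h.py <<'E'
import numpy as np,cv2,pickle
from rig import bot,viewer,order
def snap(n,f):
    s=viewer.snapshot(n); cv2.imwrite(f'pics/{f}.png',s['img']); pickle.dump(s,open(f'{f}.pkl','wb')); return s
def load(f): return pickle.load(open(f'{f}.pkl','rb'))
def foc(s): return 200/np.tan(np.radians(s['vertical_fov'])/2)
def ray(s,u,v):
    f=foc(s); d=np.array([(u-s['cx'])/f,-(v-s['cy'])/f,-1]); return np.array(s['orientation'])@d
def atz(s,u,v,z):
    d=ray(s,u,v); e=np.array(s['eye']); return e+d*(z-e[2])/d[2]
def atd(s,u,v): return np.array(s['eye'])+ray(s,u,v)*s['depth'][int(round(v)),int(round(u))]
E
python3 - <<'E'
from h import *
np.set_printoptions(precision=3,suppress=True)
for n in ['top','side']:
    s=snap(n,n+'0'); print({k:v for k,v in s.items() if k not in('img','depth')})
print(bot.get_state())
E
ls
```

```text
{'vertical_fov': 53.14483684694771, 'cx': 318.7315223525518, 'cy': 196.2921129952821, 'eye': array([ 124.943,  130.053, 1152.822]), 'orientation': array([[-0.288,  0.852, -0.437],
       [-0.958, -0.258,  0.129],
       [-0.003,  0.456,  0.89 ]])}
{'vertical_fov': 49.334799194653996, 'cx': 319.3213360722383, 'cy': 201.64934307100694, 'eye': array([314.221, 976.456, 580.634]), 'orientation': array([[-0.954,  0.128, -0.271],
       [-0.3  , -0.446,  0.844],
       [-0.013,  0.886,  0.463]])}
{'time_s': 0.1, 'joints': array([62.31 , 17.618, 86.375, -0.   , 76.111, -4.212]), 'qd': array([ 0.021, -0.113, -0.126, -0.048,  0.019, -0.061]), 'joint_torque': array([ -0.001, -45.853, -25.261,  -0.   ,   0.005,  -0.   ]), 'eef_pos': array([228.883, 526.953, 303.076]), 'tool_rot': array([[-0.917,  0.398, -0.001],
       [ 0.398,  0.917, -0.002],
       [ 0.   , -0.002, -1.   ]]), 'contact_force': array([-1.096, -0.763,  0.173]), 'torque': array([ 0.042,  0.033, -0.036]), 'grasp_force': 0.0, 'width': 85.56880757799095}
h.py
pics
side0.pkl
top0.pkl
```

View pics/top0.png

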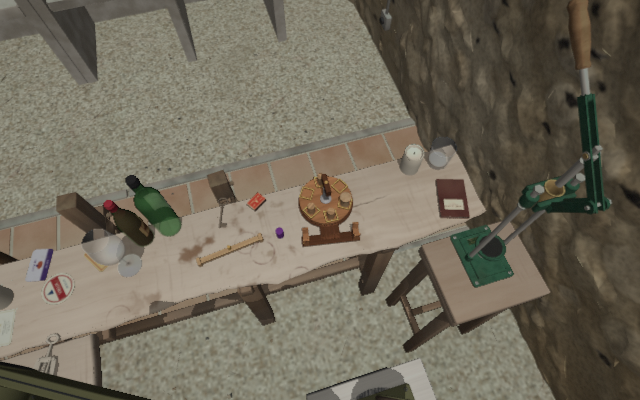

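View pics/side0.png

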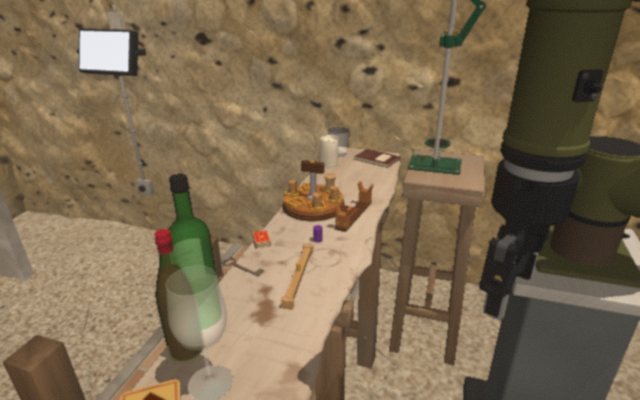

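The top view shows the bar from (199,261) to (263,237), the turntable at (326,200) and the posts at (305,237) and (356,232). The purple look-alike stands at (280,232). I'll enlarge these.

Run:
```python
from h import *
i=load('top0')['img']
c=i[165:270,190:370]; c=cv2.resize(c,None,fx=4.4,fy=4.4,interpolation=cv2.INTER_CUBIC)
for k in range(0,180,20): cv2.putText(c,str(190+k),(int(k*4.4),10),0,.35,(255,255,255)); cv2.line(c,(int(k*4.4),12),(int(k*4.4),18),(255,255,255))
for k in range(5,105,20): cv2.putText(c,str(165+k),(0,int(k*4.4)),0,.35,(255,255,255))
cv2.imwrite('pics/c1.png',c)
```

```text
(no output)
```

View pics/c1.png

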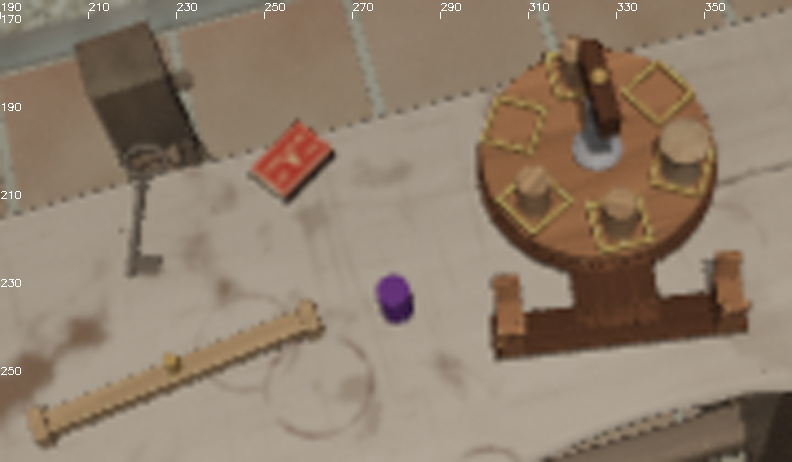

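Run:
```python
from h import *
np.set_printoptions(precision=1,suppress=True)
s=load('top0')
def P(n,cx,cy,z):
    u=190+(cx+.5)/4.4-.5; v=165+(cy+.5)/4.4-.5
    print(n,atz(s,u,v,z),atd(s,u,v))
P('barL',42,415,24);P('barR',312,312,24);P('pin',173,358,40);P('barmid',180,365,20)
P('postLtop1',507,282,65);P('postLtop2',512,320,65);P('postRt1',728,260,65);P('postRt2',737,295,65)
P('column',597,155,32);P('handle a',582,45,135);P('handle b',610,130,135);P('hand c',598,80,135)
P('flared',686,138,77);P('corkb',622,200,68);P('corka',533,178,68);P('purple',394,290,38)
P('discL',478,150,30);P('discR',716,160,30);P('table',430,130,0)
```

```text
barL [583.5 362.   24. ] [584.5 362.5  21.6]
barR [603.2 172.7  24. ] [602.9 172.7  24.6]
pin [591.2 268.5  40. ] [591.9 268.7  38.2]
barmid [593.2 267.4  20. ] [592.8 267.3  21. ]
postLtop1 [569.1  41.8  65. ] [569.4  41.7  64.3]
postLtop2 [542.1  46.   65. ] [548.1  44.8  49.2]
postRt1 [ 541.5 -104.5   65. ] [ 542.2 -104.9   63.1]
postRt2 [ 515.9 -102.    65. ] [ 521.5 -105.3   49.4]
column [657.9 -49.   32. ] [656.2 -48.4  35.6]
handle a [690.4 -47.2 135. ] [689.2 -46.8 137.1]
handle b [623.9 -46.  135. ] [630.4 -48.3 121.7]
hand c [661.8 -49.5 135. ] [661.3 -49.4 135.8]
flared [ 631.3 -104.2   77. ] [ 631.2 -104.1   77.2]
corkb [603.1 -49.4  68. ] [605.7 -50.3  62.3]
corka [636.7   4.   68. ] [636.8   3.9  67.7]
purple [596.7 115.   38. ] [597.4 115.   36.4]
discL [687.3  31.   30. ] [699.4  28.9   6. ]
discR [ 630.5 -129.3   30. ] [ 639.  -133.6   11.2]
table [728.6  57.9   0. ] [729.4  57.8  -1.6]
```

Of the upright cork shapes on the turntable, the flared one is at crop (686,148), pixel (346,198). Its head is clearly wider and taller than the ones at crop (622,205), (533,180) and (570,60). The purple cylinder at (280,232) is a look-alike, so I'll leave it alone. The flared cork stands on the right and needs about -1.23 rad. I'm moving over the bar now.

Emit:
send_rows --series '[[[-0.013, -0.003, 0.002], 0.03, 0.6], [[-0.044, -0.009, 0.006], 0.1, 0.6], [[-0.087, -0.019, 0.012], 0.21, 0.6], [[-0.135, -0.029, 0.019], 0.33, 0.6], [[-0.183, -0.039, 0.026], 0.45, 0.6], [[-0.231, -0.05, 0.034], 0.56, 0.6], [[-0.279, -0.06, 0.041], 0.68, 0.6], [[-0.327, -0.07, 0.048], 0.79, 0.6], [[-0.371, -0.08, 0.055], 0.9, 0.6], [[-0.406, -0.087, 0.06], 0.99, 0.6], [[-0.428, -0.092, 0.063], 1.04, 0.6], [[-0.437, -0.094, 0.065], 1.06, 0.6]]'

```text
time_s: 1.3
eef_pos: [594.5, 264.2, 237.9]
tool_rot: [[-0.096, 0.995, -0.0], [0.995, 0.096, -0.001], [-0.001, -0.0, -1.0]]
contact_force: [-0.9, 0.4, 0.6]
width: 51.3
grasp_force: 0.0
```

Run:
```python
from h import *
np.set_printoptions(precision=3,suppress=True)
s=snap('wrist','w1'); print({k:v for k,v in s.items() if k not in('img','depth')})
t=bot.get_state(); print(t['time_s'],t['eef_pos'],t['tool_rot'],t['width'],t['contact_force'])
```

```text
{'vertical_fov': 61.69655819476914, 'cx': 317.72762671700536, 'cy': 198.06558020546436, 'eye': array([588.332, 335.291, 308.478]), 'orientation': array([[ 0.996, -0.091, -0.027],
       [ 0.094,  0.956,  0.279],
       [ 0.001, -0.28 ,  0.96 ]])}
1.35 [594.507 264.356 237.732] [[-0.096  0.995 -0.   ]
 [ 0.995  0.096 -0.001]
 [-0.001 -0.    -1.   ]] 50.95857658066662 [-0.904 -0.609  0.427]
```

View pics/w1.png

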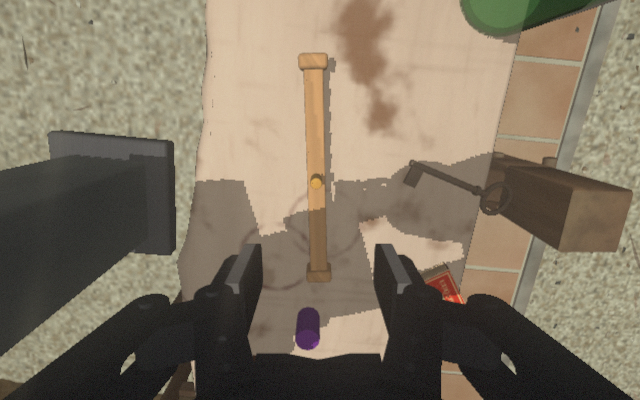

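The wrist view shows the bar's far end block at (313,60), the near block at (318.5,271) and the pin top at (316,182).

```bash
cat >> h.py <<'E'
def delta(p,yaw):
    "shift (mm, tool axes) and turn (rad) to TCP p with tool-y yaw (deg)"
    t=bot.get_state(); R=np.array(t['tool_rot']); d=R.T@(np.array(p)-t['eef_pos'])
    y=np.degrees(np.arctan2(R[1,1],R[0,1])); w=(y-yaw+180)%360-180
    print('shift',d.round(1),'turn',round(np.radians(w),3),'yaw',y.round(2))
E
python3 - <<'E'
from h import *
np.set_printoptions(precision=1,suppress=True)
s=load('w1')
a=atz(s,313,60,24);b=atz(s,318.5,269,24);p=atz(s,316,181.5,40)
th=np.degrees(np.arctan2(-(a-b)[0],(a-b)[1])); m=(a+b)/2
c1=atz(s,305.5,110,20);c2=atz(s,326,110,20); c3=atz(s,309,235,20);c4=atz(s,326.5,235,20)
print(a,b,p,m,th,np.linalg.norm(a-b)); print(c1,c2,c3,c4,(c1+c2)/2,(c3+c4)/2)
q=(m+p)/2; q[2]=150; delta(q,th); q[2]=76; delta(q,th)
E
```

```text
[581.9 365.4  24. ] [603.6 183.3  24. ] [593.1 271.3  40. ] [592.8 274.4  24. ] 6.815116237279385 183.3721341681186
[579.1 326.6  20. ] [596.1 328.3  20. ] [591.7 215.2  20. ] [607.9 216.7  20. ] [587.6 327.4  20. ] [599.8 216.   20. ]
shift [ 8.7 -0.7 87.7] turn -0.023 yaw 5.52
shift [  8.8  -0.7 161.7] turn -0.023 yaw 5.52
```

Emit:
send_rows --series '[[[0.003, 0, 0.02], -0.01, 0.6], [[0.006, 0, 0.055], -0.013, 0.6], [[0.006, 0, 0.095], -0.013, 0.6], [[0.006, 0, 0.13], -0.013, 0.6], [[0.006, 0, 0.15], -0.013, 0.6], [[0.006, 0, 0.16], -0.013, 0.6], [[0.006, 0, 0.161], -0.013, 0.6], [[0.006, 0, 0.161], -0.013, 0.0], [[0.006, 0, 0.161], -0.013, 0.0], [[0.006, 0, 0.161], -0.013, 0.0], [[0.006, 0, 0.161], -0.013, 0.0], [[0.006, 0, 0.161], -0.013, 0.0]]' --newtons 50

```text
time_s: 2.55
eef_pos: [592.9, 273.5, 79.8]
tool_rot: [[-0.114, 0.994, 0.003], [0.994, 0.114, 0.001], [0.001, 0.003, -1.0]]
contact_force: [-0.8, 0.2, 6.3]
width: 14.3
grasp_force: 50.8
```

Emit:
send_rows --series '[[[0, 0, 0], 0, 0], [[0, 0, 0], 0, 0], [[0, 0, 0], 0, 0]]'

```text
time_s: 2.85
eef_pos: [592.9, 273.5, 79.9]
tool_rot: [[-0.114, 0.994, 0.003], [0.994, 0.114, 0.001], [0.001, 0.003, -1.0]]
contact_force: [-0.5, 1.1, 6.4]
width: 14.5
grasp_force: 50.8
```

Emit:
send_rows --series '[[[0, 0, -0.015], 0, 0], [[0, 0, -0.045], 0, 0], [[0, 0, -0.085], 0, 0], [[-0.01, -0.003, -0.12], 0.01, 0], [[-0.035, -0.01, -0.14], 0.03, 0], [[-0.075, -0.022, -0.15], 0.07, 0], [[-0.12, -0.035, -0.15], 0.12, 0], [[-0.165, -0.048, -0.15], 0.165, 0], [[-0.21, -0.061, -0.15], 0.21, 0], [[-0.25, -0.072, -0.15], 0.25, 0], [[-0.28, -0.081, -0.15], 0.28, 0], [[-0.295, -0.085, -0.15], 0.296, 0]]'

```text
time_s: 4.05
eef_pos: [540.0, -32.3, 228.8]
tool_rot: [[0.184, 0.983, 0.0], [0.983, -0.184, -0.001], [-0.001, 0.0, -1.0]]
contact_force: [-0.1, 0.9, -0.7]
width: 14.9
grasp_force: 49.9
```

Emit:
send_rows --series '[[[0, 0, 0], 0, 0], [[0, 0, 0], 0, 0]]'

```text
time_s: 4.25
eef_pos: [541.2, -29.4, 228.4]
tool_rot: [[0.182, 0.983, 0.001], [0.983, -0.182, 0.001], [0.001, 0.001, -1.0]]
contact_force: [1.2, 0.1, -0.3]
width: 14.8
grasp_force: 49.9
```

Run:
```python
from h import *
s=snap('wrist','w2'); snap('top','top2'); snap('side','side2')
a=load('top2')['img'][165:270,270:370]; a=cv2.resize(a,None,fx=4,fy=4,interpolation=cv2.INTER_CUBIC)
b=load('side2')['img'][130:240,260:400]; b=cv2.resize(b,(400,314),interpolation=cv2.INTER_CUBIC)
c=np.zeros((420,800,3),np.uint8); c[:420,:400]=a; c[:314,400:]=b
cv2.imwrite('pics/c2.png',c)
```

```text
(no output)
```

View pics/w2.png

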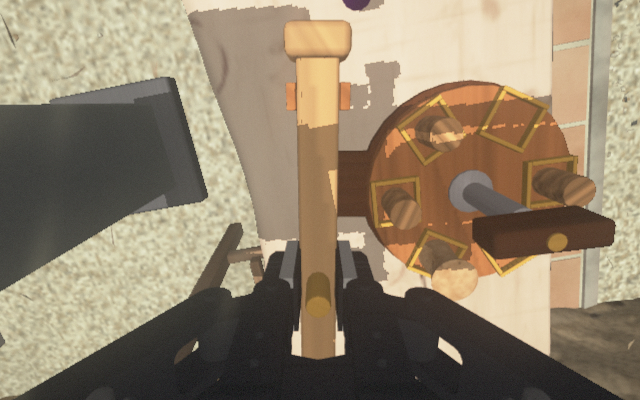

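View pics/c2.png

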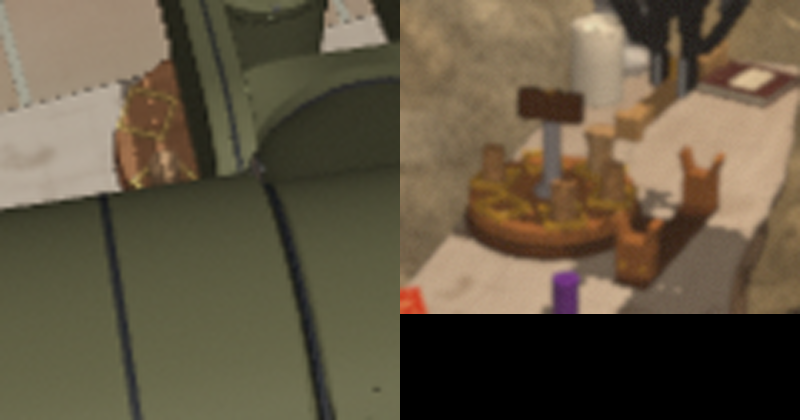

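The wrist view shows the near fork tips at (293,96) and (345,96), the held bar's far block at (318,40) with the pin at (318,295), and the disc spanning columns 367 to 574. The flared cork is at (454,278) and the handle runs from (475,238) to (613,232). I'll locate these using the depth image.

Run:
```python
from h import *
np.set_printoptions(precision=1,suppress=True)
def cloud(s):
    v,u=np.mgrid[:400,:640]; f=foc(s); D=s['depth']
    c=np.stack([(u-s['cx'])/f*D,-(v-s['cy'])/f*D,-D],-1)@np.array(s['orientation']).T+s['eye']; c[D==0]=-1e4; return c
def q(P,m,n): 
    if m.sum()>4:
        X=P[m]; (cx,cy),(w,h),a=cv2.minAreaRect(X[:,:2].astype(np.float32)); print(n,len(X),'rect',round(cx,1),round(cy,1),round(w,1),round(h,1),round(a,1),'z',X[:,2].mean().round(1))
from collections import OrderedDict
for n in ['w2','top0']:
    s=load(n);P=cloud(s);x,y,z=P[...,0],P[...,1],P[...,2]
    r=np.hypot(x-662,y+50)
    m=(z>26)&(z<36)&(r<95)
    c,rad=cv2.minEnclosingCircle(P[m][:,:2].astype(np.float32)); print(n,'disc',c,rad)
    q(P,(z>130)&(z<140)&(r<50),'handle')
    for k,cx,cy in[('fl',631,-104),('a',637,4),('b',605,-49)]: 
        m=(abs(z-(76 if k=='fl' else 67))<4)&(np.hypot(x-cx,y-cy)<25)
        if m.sum()>4: print(k,cv2.minEnclosingCircle(P[m][:,:2].astype(np.float32)))
    q(P,(z>58)&(z<69)&(np.hypot(x-556,y-44)<30),'postL')
    q(P,(z>58)&(z<69)&(np.hypot(x-529,y+103)<30),'postR')
s=load('w2')
print('tips',atz(s,286,96,65),atz(s,350.5,96,65)); print('block',atz(s,318,38,172.6),'pin',atz(s,318,295,188.6),'core',atz(s,297,110,168.6),atz(s,338.5,110,168.6))
print(atz(s,367,190,30),atz(s,574,170,30),atz(s,470,80,30))
P=cloud(s);print('block z',P[38,318],'core',P[110,318])
```

```text
w2 disc (664.8938598632812, -51.970458984375) 83.97669982910156
handle 3682 rect 664.5 -51.6 16.7 64.2 87.0 z 135.2
fl ((631.5149536132812, -104.27320098876953), 17.84073829650879)
a ((636.5256958007812, 3.082218647003174), 12.031954765319824)
b ((603.1476440429688, -48.97216033935547), 11.992751121520996)
postL 584 rect 555.3 43.5 17.5 42.8 79.5 z 65.2
top0 disc (662.8840942382812, -50.371826171875) 84.91169738769531
handle 108 rect 662.2 -49.8 16.4 62.4 87.1 z 134.1
fl ((630.1647338867188, -102.24598693847656), 17.455944061279297)
a ((634.156005859375, 5.2556586265563965), 12.192475318908691)
b ((599.9860229492188, -47.21593475341797), 11.944585800170898)
postL 37 rect 553.1 46.2 15.6 43.1 78.4 z 63.6
postR 36 rect 527.3 -100.6 15.5 43.1 80.4 z 64.2
tips [534.6  47.8  65. ] [577.   39.9  65. ]
block [558.7  61.3 172.6] pin [542.  -28.  188.6] core [546.5  39.  168.6] [561.8  36.1 168.6]
[582.2 -36.6  30. ] [751.1 -50.8  30. ] [671.5  34.7  30. ]
block z [558.6  61.2 173.1] core [554.3  37.5 169.6]
```

Emit:
send_rows --series '[[[-0.001, 0, 0.01], -0.004, 0], [[-0.002, 0, 0.03], -0.004, 0], [[-0.002, 0, 0.055], -0.004, 0], [[-0.002, 0, 0.075], -0.004, 0], [[-0.002, 0, 0.087], -0.004, 0], [[-0.002, 0, 0.094], -0.004, 0], [[-0.002, 0, 0.098], -0.004, 0], [[-0.002, 0, 0.101], -0.004, 0], [[-0.002, 0, 0.104], -0.004, 0], [[-0.002, 0, 0.107], -0.004, 0], [[-0.002, 0, 0.109], -0.004, 0], [[-0.002, 0, 0.109], -0.004, 0]]'

```text
time_s: 5.6
eef_pos: [541.0, -31.7, 120.7]
tool_rot: [[0.177, 0.984, 0.002], [0.984, -0.177, -0.0], [0.0, 0.002, -1.0]]
contact_force: [-3.1, 0.3, 11.0]
width: 14.8
grasp_force: 51.3
```

Run:
```python
from h import *
snap('wrist','w3'); s=snap('side','side3')
a=cv2.resize(load('w3')['img'],(480,300)); b=cv2.resize(s['img'][140:240,290:390],(300,300),interpolation=cv2.INTER_CUBIC)
cv2.imwrite('pics/c3.png',np.hstack([a,b])); t=bot.get_state(); print(t['eef_pos'],t['contact_force'],t['torque'])
```

```text
[541.02345913 -31.76905109 120.73671249] [-3.54416326 -0.01451085 10.73552527] [ 0.13651161  0.44404741 -0.01706074]
```

View pics/c3.png

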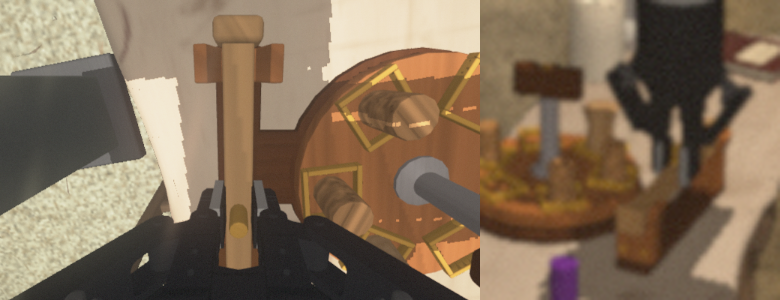

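The bar is down in the near fork with its block outside the post, and an 11 N upward push agrees with it being seated. I'll open partway, which clears the cork, and lift.

Emit:
send_rows --series '[[[0, 0, 0], 0, 0.15], [[0, 0, 0], 0, 0.3], [[0, 0, 0], 0, 0.35], [[0, 0, 0], 0, 0.35], [[0, 0, -0.005], 0, 0.35], [[0, 0, -0.02], 0, 0.35], [[0, 0, -0.045], 0, 0.35], [[0, 0, -0.08], 0, 0.35], [[0, 0, -0.115], 0, 0.35], [[0, 0, -0.14], 0, 0.35], [[0, 0, -0.15], 0, 0.35], [[0, 0, -0.15], 0, 0.35]]'

```text
time_s: 6.9
eef_pos: [541.3, -31.8, 270.3]
tool_rot: [[0.177, 0.984, 0.003], [0.984, -0.177, -0.0], [0.0, 0.003, -1.0]]
contact_force: [-0.3, -0.3, -0.6]
width: 29.9
grasp_force: 0.0
```

Run:
```python
from h import *
snap('wrist','w4'); s=snap('side','side4')
a=cv2.resize(load('w4')['img'],(480,300)); b=cv2.resize(s['img'][140:240,290:390],(300,300),interpolation=cv2.INTER_CUBIC)
cv2.imwrite('pics/c4.png',np.hstack([a,b])); delta([664.7,-51.8,260],87)
s=load('w4')
```

```text
shift [  2.2 126.4   7.6] turn -1.696 yaw -10.2
```

View pics/c4.png

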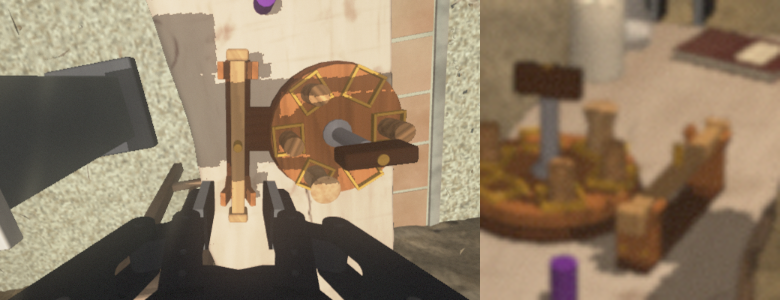

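The bar lies seated in both forks, core across (238,75) to (238,205), with its blocks outside the posts and the pin mid-bar at (238,145). Next is the T-handle: about -1.18 rad is needed, starting from tool yaw 87°.

Emit:
send_rows --series '[[[0, 0.003, 0], -0.05, 0.6], [[0, 0.012, 0], -0.15, 0.7], [[0.001, 0.025, 0], -0.29, 0.7], [[0.001, 0.04, 0], -0.43, 0.7], [[0.001, 0.055, 0], -0.57, 0.7], [[0.001, 0.07, 0], -0.71, 0.7], [[0.002, 0.085, 0], -0.85, 0.7], [[0.002, 0.1, 0], -0.99, 0.7], [[0.002, 0.112, 0], -1.13, 0.7], [[0.002, 0.12, 0], -1.27, 0.7], [[0.002, 0.124, 0], -1.41, 0.7], [[0.002, 0.126, 0.0], -1.53, 0.7]]'

```text
time_s: 8.2
eef_pos: [664.5, -52.0, 265.7]
tool_rot: [[-0.977, 0.212, -0.005], [0.212, 0.977, 0.001], [0.005, -0.0, -1.0]]
contact_force: [-0.2, -0.2, 0.8]
width: 59.6
grasp_force: 0.0
```

Emit:
send_rows --series '[[[0, 0, 0], -0.1, 0.7], [[0, 0, 0], -0.16, 0.7], [[0, 0, 0], -0.166, 0.7], [[0, 0, 0], -0.166, 0.7]]'

```text
time_s: 8.6
eef_pos: [664.3, -52.0, 266.9]
tool_rot: [[-0.999, 0.054, -0.003], [0.054, 0.999, 0.0], [0.003, 0.0, -1.0]]
contact_force: [0.2, -0.3, -0.7]
width: 59.8
grasp_force: 0.0
```

Run:
```python
from h import *
delta([664.7,-51.8,174],87.2); print(bot.get_state()['joints'])
```

```text
shift [-0.7  0.2 92.9] turn -0.005 yaw 86.9
[-8.10185674e+00  2.64183331e+01  7.74198117e+01 -3.13593641e-03
  7.63567465e+01 -9.50019782e+01]
```

Emit:
send_rows --series '[[[0, 0, 0.01], -0.005, 0.7], [[0, 0, 0.035], -0.005, 0.7], [[0, 0, 0.06], -0.005, 0.7], [[0, 0, 0.08], -0.005, 0.7], [[0, 0, 0.09], -0.005, 0.7], [[0, 0, 0.093], -0.005, 0.7], [[0, 0, 0.093], -0.005, 0.0], [[0, 0, 0.093], -0.005, 0.0], [[0, 0, 0.093], -0.005, 0.0], [[0, 0, 0.093], -0.005, 0.0], [[0, 0, 0.093], -0.005, 0.0], [[0, 0, 0.093], -0.005, 0.0]]' --newtons 70

```text
time_s: 9.8
eef_pos: [665.7, -52.4, 177.3]
tool_rot: [[-0.999, 0.048, 0.003], [0.048, 0.999, -0.001], [-0.003, -0.001, -1.0]]
contact_force: [-0.1, -1.4, 6.0]
width: 14.7
grasp_force: 80.2
```

Emit:
send_rows --series '[[[0, 0, 0], 0, 0], [[0, 0, 0], 0, 0], [[0, 0, 0], 0, 0]]'

```text
time_s: 10.1
eef_pos: [665.7, -52.4, 177.3]
tool_rot: [[-0.999, 0.048, 0.003], [0.048, 0.999, -0.001], [-0.003, -0.001, -1.0]]
contact_force: [-1.0, -1.6, 4.8]
width: 14.9
grasp_force: 80.2
```

Emit:
send_rows --series '[[[0, 0, 0], 0.03, 0], [[0, 0, 0], 0.1, 0], [[0, 0, 0], 0.2, 0], [[0, 0, 0], 0.31, 0], [[0, 0, 0], 0.43, 0], [[0, 0, 0], 0.55, 0], [[0, 0, 0], 0.67, 0], [[0, 0, 0], 0.79, 0], [[0, 0, 0], 0.91, 0], [[0, 0, 0], 1.02, 0], [[0, 0, 0], 1.1, 0], [[0, 0, 0], 1.15, 0]]'

```text
time_s: 11.3
eef_pos: [665.0, -53.4, 177.3]
tool_rot: [[-0.362, 0.932, 0.001], [0.932, 0.362, -0.003], [-0.003, -0.0, -1.0]]
contact_force: [-3.0, -4.5, 7.8]
width: 14.8
grasp_force: 80.5
```

Emit:
send_rows --series '[[[0, 0, 0], 0.02, 0], [[0, 0, 0], 0.028, 0], [[0, 0, 0], 0.028, 0], [[0, 0, 0], 0.028, 0], [[0, 0, 0], 0.028, 0]]'

```text
time_s: 11.8
eef_pos: [665.0, -53.4, 177.3]
tool_rot: [[-0.339, 0.941, 0.001], [0.941, 0.339, -0.003], [-0.003, 0.0, -1.0]]
contact_force: [-1.9, -4.7, 6.8]
width: 15.1
grasp_force: 80.4
```

Run:
```python
from h import *
w=snap('wrist','w5'); s=snap('side','side5'); tp=snap('top','top5')
a=cv2.resize(w['img'],(480,300)); b=cv2.resize(s['img'][140:240,290:390],(300,300),interpolation=cv2.INTER_CUBIC); c=cv2.resize(tp['img'][165:265,280:380],(300,300),interpolation=cv2.INTER_CUBIC)
o=np.zeros((600,780,3),np.uint8); o[:300,:480]=a; o[:300,480:]=b; o[300:,:300]=c
cv2.imwrite('pics/c5.png',o); t=bot.get_state(); print(t['time_s'],t['eef_pos'],t['contact_force'],t['torque'],t['grasp_force']); delta([664.7,-51.8,177],19.7)
```

```text
11.95 [664.99102238 -53.36620168 177.33432785] [-2.83677111 -3.43167524  6.17047541] [-0.64398921  0.42062102  0.19405555] 80.42861446738243
shift [1.6 0.3 0.3] turn 0.002 yaw 19.79
```

View pics/c5.png

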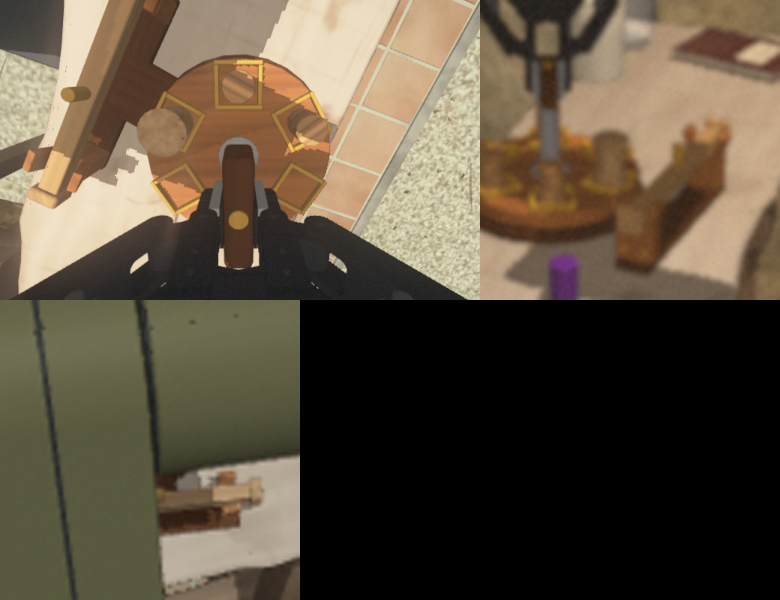

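The flared cork, head at (163,132) in this crop, now faces the bar's pin at (75,94). I'll check the angle numerically.

Run:
```python
from h import *
np.set_printoptions(precision=1,suppress=True)
s=load('w5'); v,u=np.mgrid[:400,:640]; f=foc(s); D=s['depth']
P=np.stack([(u-s['cx'])/f*D,-(v-s['cy'])/f*D,-D],-1)@np.array(s['orientation']).T+s['eye']; P[D==0]=-1e4
x,y,z=P[...,0],P[...,1],P[...,2]
m=(abs(z-76)<4)&(np.hypot(x-604,y+41)<35); c=np.array(cv2.minEnclosingCircle(P[m][:,:2].astype(np.float32))[0]); print('fl',c)
m=(z>27)&(z<34)&(np.hypot(x-664,y+51)<95); d,r=cv2.minEnclosingCircle(P[m][:,:2].astype(np.float32)); print('disc',d,r)
m=(abs(z-81)<3.5)&(np.hypot(x-542,y+30)<25); print('pin',m.sum(),P[m].mean(0), cv2.minAreaRect(P[m][:,:2].astype(np.float32)))
m=(abs(z-61)<2)&(np.hypot(x-542,y+30)<60); l=cv2.fitLine(P[m][:,:2].astype(np.float32),2,0,.01,.01).ravel();print('bar line',l,np.degrees(np.arctan2(l[1],l[0])))
m=(abs(z-67)<4)&(np.hypot(x-664,y+51)<95)
for ax in [(664.7,-51.8),d]:
    ax=np.array(ax);a=lambda p:np.degrees(np.arctan2(p[1]-ax[1],p[0]-ax[0]));print(ax,'fl ang',a(c),np.hypot(*(c-ax)))
```

```text
fl [604.1 -41. ]
disc (665.0209350585938, -52.08431625366211) 83.69365692138672
pin 396 [542.2 -34.9  80.9] ((541.5465087890625, -35.15032196044922), (9.677741050720215, 10.08257007598877), 73.60932922363281)
bar line [  0.2   1.  544.  -24.8] 80.06615
[664.7 -51.8] fl ang 169.92359388224577 61.58486390068446
[665.  -52.1] fl ang 169.71662947283065 61.95099714748082
```

```bash
python3 -c "
from h import *
print(order.job_done())"
```

```text
the job is handed in; nothing more can be done
None
```

I handed the job in at about 12 s: the bar is seated in both forks with its blocks outside the posts, though its pin sits about 5 mm right of centre (within the 6 mm play), and the flared cork measures within about 0.3° of the front mark, which puts it about 2 mm off the line to the pin, with the T-handle still gripped and held still.

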